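# Tuck the chip guard under the key machine's flap and hold it down

## Robot

A 7-joint arm with a two-finger parallel gripper is mounted at the origin on the work surface. World frame = base frame: x ahead of the robot, y to its left, z up, the work surface at z = 0. Lengths are in m, angles in rad, forces in N, time in s.
With the tool pointing down it reaches from about 0.4 to 0.85 m from the base axis. Payload 4.5 kg.
Tool frame: the origin (TCP) lies at the very end of the fingers, on their centre line; the grasp point (between the pads) lies r.hold_point_z behind it (r.hold_point_z is the distance from the TCP to the grasp point, in m); z points along the fingers, y is the line along which they close (so a half turn about z gives the same grasp; the last joint's range is limited). The gripper opens to 85 mm and grips with 20 to 120 N. Pads are 22 mm wide; open, the fingers measure 114 mm over their backs; the gripper's body (76 mm by 85 mm) begins 54 mm behind the grasp point. The pads swing forward as they close: fully open they stand 13 mm farther back than shut.
Start: joints at [-1.152, 0.689, -0.195, 1.565, 0.157, 0.902, -0.215], TCP at [0.235, 0.579, 0.231] pointing down, gripper open.
Joint ranges: [-3.01, 3.01], [-0.46, 2.08], [-1.47, 1.51], [0.13, 2.56], [-1, 4.14], [0.04, 2.09], [-2.66, 2.66]. Speed limits (rad/s): [2.57, 2.57, 3.14, 3.14, 3.14, 3.14, 3.14].

## Interface

Orientations are given as a rotation vector (axis times angle).
In Python, from station import r, viewer, workorder, spotter gives the robot as it stands.
- The arm moves only by the tool apply_moves, never from a script. Its argument "targets" is a list of rows, each an object with "translation": the shift along the world's x, y, z in m, a list of three; "turn": the turn, a rotation vector about the world's x, y, z in degrees, a list of three. In form: [{"translation": [tx, ty, tz], "turn": [rx, ry, rz]}, ...]. A call has 1 to 20 rows; each row is the pose to reach, as a shift and turn from the pose commanded when the call began; what a row does not reach only later rows make up. A row lasts 1/10 s, in which the tool goes at most 50 mm and 8.59 degrees, less where a joint would pass 70% of its speed; a pose out of reach is approached as far as the arm can. A call with a gripper value outside its range is refused whole. "hand" is the opening, from -1 (shut) to 1 (fully open), set as the call begins (left out, the last holds). The fingers move at their own pace and stop on an object; the grip force is fixed at half the most. Time passes only in rows, so rows that repeat a pose let the fingers close. It gives the time, the measured TCP pose, the force, the opening and the grip force at its end, in the units of the state.
- r.sense(): the state, without advancing time (a new reading comes with each control period).
- viewer.camera(name): name is "scene" or "top" or "wrist"; returns the picture (480x640x3 uint8, red, green, blue); there is no depth.
- viewer.camera_params(name): a dict with "vertical_fov" (degrees; the focal length in pixels is half the picture's height over the tangent of half this angle, whatever the lens; pixels are square), "cx", "cy" (the principal point, pixels), "dist" ([k1, k2, p1, p2, k3] as OpenCV has them; the pictures are not rectified), "eye" and "orientation" of the camera in the world. Camera axes: x right, y up, looking along -z (the intrinsics and any distortion apply to the point x, -y, -z); pixel columns grow to the right and rows downward; lengths in m; the calibration is good to about 2 mm. A picture is of the moment at which its call begins: read the wrist's pose just before it. camera_params takes no time and is no camera call; for the wrist camera it gives the pose at the moment of the call.
- workorder.sign_off(): hands the job in; it is judged then, once.
Trained networks look in the newest picture that a camera, given by its name, has taken for a name from the list of things; names that differ only in an ending like _2 or _b are one class to them, and where a whole thing is asked for, a point or a joint stands for the part that bears it (a point fixed in the world has none). Each returns a list of dicts, best first, with "conf" (0 to 1); they miss things now and then, are a little off and sometimes report something else, mostly with a low value. They report only what shows in the picture. A call takes as long as a camera call. They do not tell look-alikes from the thing itself.
- spotter.find_in(thing, camera): "position" ([x, y, z] in m, in world coordinates, good to about 4 mm: the middle of the surface that is visible of it).
- spotter.outline_of(thing, camera): "region" (480x640 bool, what is visible of it).
- spotter.tip_of(thing, camera): "position" ([x, y, z] in m, in world coordinates, good to about 4 mm: a listed point, or the origin of a listed thing).
The state is a dict: "time_s": time; "joints": joint angles; "qvel": joint speeds; "effort": joint torques, N m; "tool_pos": TCP position; "ee_rot": TCP orientation; "wrist_force": force on the tool from outside, world axes, zero at the start; "wrist_torque": the same for the moment, N m; "gripper_width": finger opening in m; "grip_force": force on a finger pad.
Only numpy, scipy, OpenCV 4.12 (cv2) and the standard library are available. Lean on these libraries where they do the work, as an engineer would, in place of code of your own. Each camera call takes 0.05 s, during which the arm holds its last target. There are 200 camera calls.

## Task

Fit the loose grey metal chip guard to the cream bed of the key machine: slide its leading edge in under the hinged teal flap, without lifting the flap, until the red line on the guard meets the flap's free edge, with the guard square to the flap and centred on it. The program finishes while still holding the guard pressed down flat on the bed with about 10 N, ready to be screwed down. Leave the key tray, the padlock and the oil bottle where they are.

Things in the scene. Friction and masses are not known exactly. Their poses are not given: they have to be found in the camera images.
- bed: Low cream machine bed fixed to the bench: slab 250 (x) x 200 (y) x 20 mm high, flat top. Origin: centre of its underside, at bench height; x points from its open front end (x = -125 mm) to the flap and to two dark key clamps at its far end (x = 105 to 125, 62 mm above the bench). The flap's free edge lies along y at x = +15 mm; the top before it is clear. Position and yaw vary.
- flap_edge (a point): Middle of the lower free edge of the teal flap, 7 mm above the bed's top when down; axes are then the bed's (x points in under the flap). The flap is a level 3 mm plate, 80 mm (x) x 150 mm (y), hinged at its far side; the 7 mm space below it is clear.
- flap (a joint): Hinge of the teal flap in rad: 0 = down (it rests level on its stop, 7 mm above the bed, and cannot go lower), grows as it is lifted; it falls back under its own weight of 0.12 kg. 0.05 rad lifts the free edge by about 4 mm.
- guard: Loose chip guard, about 0.2 kg, flat on the bench at the start: grey metal plate 110 (x) x 120 (y) x 4 mm. Origin: centre of its underside. The edge to tuck in is at x = +55 mm. A red line crosses its top along y at x = +30 mm. A black upright grip bar stands at x = -30 mm: 10 mm thick (x), 60 mm long (y), from 4 to 30 mm above the underside.
- guard_line (a point): Middle of the red line on the guard's top face, 25 mm behind its leading edge, 4 mm above its underside; axes of the guard.
- guard_grip (a point): Point in the middle of the guard's black grip bar, 27 mm above the guard's underside (3 mm below the bar's top); axes of the guard. Grasp the bar across its 10 mm thickness (along the guard's x).
- tray: Bystander: blue open tray with keys, 110 x 130 x 30 mm high, origin at the centre of its underside. Leave it.
- padlock: Bystander: brass padlock standing upright, 22 x 46 mm and 71 mm high with its shackle, origin at the centre of its underside. Leave it.
- oil: Bystander: small oil bottle, 38 mm across, 90 mm high, origin at the centre of its underside. Leave it.
Not all that is in view belongs to the job. Several things look just like the guard: the one meant starts farthest to the robot's left.

How it is judged:
At the end, for the whole second after the job is handed in: Guard held down by the fingers (over 3 N), still, flat on the bed (2.5 mm, 0.03 rad), pressed on it with 5 to 40 N, its leading edge under the flap, red line within 8 mm of the flap's edge, centred within 12 mm, square within 0.09 rad; flap down (under 0.02 rad) (x of guard_line in the frame of flap_edge between -0.008 and 0.008 m and y of guard_line in the frame of bed between -0.012 and 0.012 m and x of guard in the frame of bed below 0 m and z of guard in the frame of bed between 0.0175 and 0.0225 m and angle between the x axis of guard and the x axis of bed, either way round below 0.09 rad and angle between guard's own z axis and vertical below 0.03 rad and value of joint flap below 0.02 rad and contact force between guard and bed between 5 and 40 N and contact force between the fingers and guard above 3 N and linear speed of guard below 0.01 m/s); the arm keeps its last pose, push and grip.
It fails at once if the flap is lifted by more than 0.06 rad (about 5 mm at its free edge) (value of joint flap above 0.06 rad).
It fails at once if the key tray is moved by more than 20 mm (distance of tray from where it was at the start of the episode above 0.02 m).
It fails at once if the padlock is moved by more than 20 mm (distance of padlock from where it was at the start of the episode above 0.02 m).
It fails at once if the oil bottle is moved by more than 20 mm (distance of oil from where it was at the start of the episode above 0.02 m).
It also fails if it takes over 35 s, if anything falls off the work surface, if the arm or the gripper's body presses on something with over 40 N, if the wrist force passes 120 N, or if a joint passes its speed limit or range.

## Working session

There is one attempt and no reset: what is moved stays moved. The work goes in short steps, Python scripts to look and compute and a tool call to move; the robot and the scene stay as the last step left them, time stands still between calls to the robot, and variables do not carry over. Pictures are saved under pics/ and viewed, at most 10 in all, crops included, and the job is handed in when it is done.

Besides the shell and the picture viewer there is one more tool, called after "Request:" in YAML: its name, and indented under it one key for each argument. apply_moves: Moves the arm, as the interface text tells. Its arguments: {"type":"object","properties":{"targets":{"type":"array"},"hand":{"type":"number"}},"required":["targets"]}

```bash
mkdir -p pics; cat > h.py <<'E'
import numpy as np,cv2
from scipy.spatial.transform import Rotation as R
from station import r,viewer,workorder,spotter
def cam(n):
    p=viewer.camera_params(n); im=viewer.camera(n); return p,im
def K(p):
    f=240/np.tan(np.radians(p['vertical_fov'])/2)
    return np.array([[f,0,p['cx']],[0,f,p['cy']],[0,0,1]]),np.array(p['dist'],float)
def rot(o):
    o=np.array(o,float)
    return o if o.shape==(3,3) else (R.from_rotvec(o).as_matrix() if o.size==3 else R.from_quat(o).as_matrix())
def ray(p,uv):
    k,d=K(p); q=cv2.undistortPoints(np.array(uv,float).reshape(-1,1,2),k,d).reshape(-1,2)
    v=np.c_[q[:,0],-q[:,1],-np.ones(len(q))]@rot(p['orientation']).T
    return np.array(p['eye']),v
def onz(p,uv,z):
    e,v=ray(p,uv); return e+v*((z-e[2])/v[:,2])[:,None]
def proj(p,X):
    k,d=K(p); X=(np.array(X,float).reshape(-1,3)-p['eye'])@rot(p['orientation'])
    X=X*[1,-1,-1]; return cv2.projectPoints(X,np.zeros(3),np.zeros(3),k,d)[0].reshape(-1,2)
def save(n,im): cv2.imwrite('pics/'+n+'.png',im[:,:,::-1])
E
python3 - <<'E'
from h import *
np.set_printoptions(precision=4,suppress=True)
print(r.sense(), r.hold_point_z)
for c in('top','scene'):
    p,im=cam(c); save(c+'0',im); print(c,p)
    for t in('guard','guard_grip','guard_line','flap_edge','bed','tray','padlock','oil'):
        print(t,[(np.round(d['position'],3),round(d['conf'],2)) for d in spotter.tip_of(t,c)])
E
```

```text
{'time_s': 0.0, 'joints': array([-1.1522,  0.69  , -0.1945,  1.5664,  0.1573,  0.9025, -0.2151]), 'qvel': array([ 0.0007,  0.0008, -0.0014, -0.    , -0.0011, -0.0016,  0.0004]), 'effort': array([  0.0005, -53.9601,  -1.2665, -15.8544,   0.0091,   0.0094,
        -0.    ]), 'tool_pos': array([0.2344, 0.5787, 0.2305]), 'ee_rot': array([-0.6005, -3.0834,  0.003 ]), 'wrist_force': array([-0.6695,  0.001 ,  0.298 ]), 'wrist_torque': array([-0.0682,  0.0006,  0.0108]), 'grip_force': 0.0, 'gripper_width': 0.0854919311462546} 0.0187
top {'vertical_fov': 44.577459624907526, 'cx': 318.5443292717848, 'cy': 234.73800843070703, 'dist': array([-0.1532,  0.    ,  0.    ,  0.    ,  0.    ]), 'eye': array([ 0.3856, -0.0917,  1.2405]), 'orientation': array([ 0.1334, -0.108 , -1.5841])}
guard [(array([ 0.691, -0.498, -0.   ]), 0.85), (array([ 0.51 , -0.279, -0.   ]), 0.73), (array([ 0.442, -0.454, -0.   ]), 0.62), (array([ 0.691,  0.289, -0.001]), 0.22)]
guard_grip [(array([ 0.478, -0.45 ,  0.027]), 0.95), (array([ 0.475, -0.278,  0.024]), 0.72), (array([ 0.714, -0.488,  0.026]), 0.64)]
guard_line [(ar
[... 608 characters left out ...]
([0.795 , 0.4174, 0.8579])}
guard [(array([ 0.507, -0.278, -0.004]), 0.94), (array([ 0.689, -0.499, -0.002]), 0.7), (array([ 0.443, -0.458,  0.001]), 0.59)]
guard_grip [(array([ 0.475, -0.454,  0.023]), 0.91), (array([ 0.724, -0.49 ,  0.029]), 0.78), (array([ 0.477, -0.274,  0.024]), 0.63)]
guard_line [(array([ 0.532, -0.282,  0.   ]), 0.85), (array([ 0.662, -0.504, -0.003]), 0.82), (array([ 0.415, -0.459,  0.008]), 0.73)]
flap_edge [(array([0.571, 0.036, 0.024]), 0.9), (array([ 0.504, -0.275,  0.   ]), 0.37)]
bed [(array([ 0.555,  0.037, -0.002]), 0.65)]
tray [(array([ 0.447,  0.317, -0.004]), 0.74)]
padlock [(array([0.692, 0.29 , 0.003]), 0.64)]
oil [(array([ 0.723, -0.336,  0.003]), 0.7)]
```

View pics/top0.png

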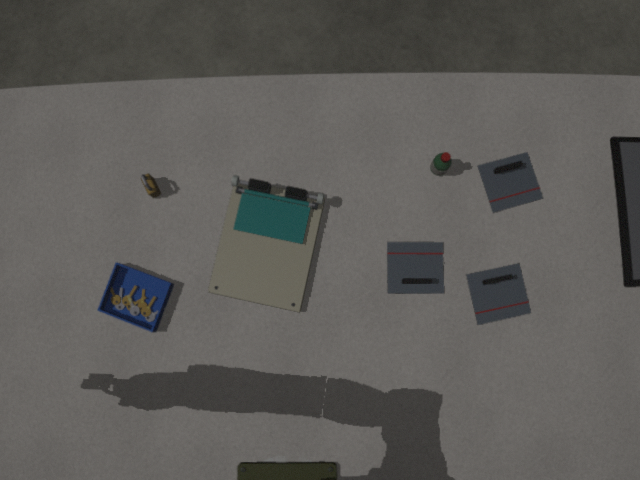

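View pics/scene0.png

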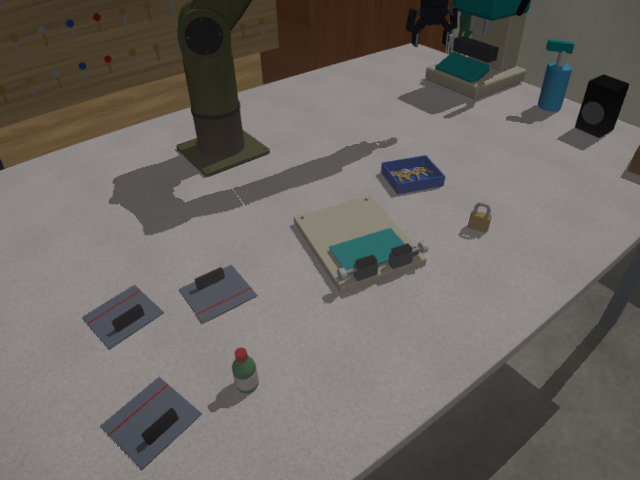

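The top view shows three guards. The one farthest left (+y) is at pixel (415,268), with its red line toward the far side and its bar at (420,281). The bed is at (265,245) with the teal flap at (273,217). The scene view agrees: guard at (217,292), flap at (368,250), oil bottle at (244,370). Next I'll triangulate the corners from both views.

```bash
python3 - <<'E'
from h import *
np.set_printoptions(precision=4,suppress=True)
P={};C={}
def quad(m,eps=.04):
    c=max(cv2.findContours(m.astype(np.uint8),cv2.RETR_EXTERNAL,cv2.CHAIN_APPROX_NONE)[0],key=cv2.contourArea)
    h=cv2.convexHull(c)
    for e in np.linspace(.01,.15,60):
        q=cv2.approxPolyDP(h,e*cv2.arcLength(h,True),True)
        if len(q)<=4: break
    # refine: fit line to contour points by side
    q=q[:,0].astype(float);c=c[:,0].astype(float);L=[]
    for i in range(len(q)):
        a,b=q[i],q[(i+1)%len(q)];d=(b-a);n=np.linalg.norm(d);d/=n;s=(c-a)@d;t=np.abs((c-a)@[-d[1],d[0]])
        s_=c[(s>.15*n)&(s<.85*n)&(t<3)].astype(np.float32)
        vx,vy,x,y=cv2.fitLine(s_,cv2.DIST_HUBER,0,.01,.01).ravel();L.append(np.cross([x,y,1],[x+vx,y+vy,1]))
    o=[]
    for i in range(len(L)):
        z=np.cross(L[i-1],L[i]);o.append(z[:2]/z[2])
    return np.array(o)
def tri(pa,ua,pb,ub):
    A=[];b=[]
    for p,u in((pa,ua),(pb,ub)):
        e,v=ray(p,[u]);v=v[0]/np.linalg.norm(v[0]);M=np.eye(3)-np.outer(v,v);A.append(M);b.append(M@e)
    return np.linalg.lstsq(np.vstack(A),np.hstack(b),rcond=None)[0]
G={}
for c,gc in(('top',(405,268)),('scene',(225,298))):
    p,im=cam(c);P[c]=p
    hsv=cv2.cvtColor(im,cv2.COLOR_RGB2HSV);print(c,hsv[gc[1],gc[0]])
    teal=cv2.inRange(hsv,(80,120,40),(100,255,255))
    n,l,s,_=cv2.connectedComponentsWithStats(teal)
    win=np.zeros_like(teal); e=proj(p,[[.6,.04,.03]])[0].astype(int); win[e[1]-60:e[1]+60,e[0]-70:e[0]+70]=255
    G[c]={'flap':quad(teal&win)}
    for d in spotter.outline_of('guard',c):
        if d['region'][gc[1],gc[0]]:
            m=d['region'];G[c]['guard']=quad(m);print('conf',d['conf'],m.sum())
    for t in('bed',):
        for d in spotter.outline_of(t,c)[:1]: G[c][t]=quad(d['region'])
    w=np.zeros_like(teal);w[gc[1]-50:gc[1]+50,gc[0]-45:gc[0]+45]=255
    red=(cv2.inRange(hsv,(0,100,40),(8,255,255))|cv2.inRange(hsv,(172,100,40),(180,255,255)))&w
    ys,xs=np.nonzero(red);pts=np.c_[xs,ys].astype(float);
    vx,vy,x,y=cv2.fitLine(pts.astype(np.float32),cv2.DIST_HUBER,0,.01,.01).ravel();s=(pts-[x,y])@[vx,vy]
    G[c]['red']=np.array([[x+vx*k,y+vy*k] for k in(s.min(),s.max())])
for t,z in(('flap',.03),('guard',.004),('bed',.02),('red',.004)):
    for c in('top','scene'):
        if t in G[c]: 
            X=onz(P[c],G[c][t],z);X=X[np.argsort(X[:,0])];print(t,c,X.ravel(),'mean',X.mean(0))
    if t in G['top'] and t in G['scene']:
        a=onz(P['top'],G['top'][t],z);b=onz(P['scene'],G['scene'][t],z)
        for i,x in enumerate(a):
            j=np.argmin(np.linalg.norm(b-x,axis=1));print('  tri',tri(P['top'],G['top'][t][i],P['scene'],G['scene'][t][j]))
E
```

```text
top [104  42  66]
conf 0.9 2888
scene [113  33  93]
conf 0.97 2558Traceback (most recent call last):
  File "<stdin>", line 37, in <module>
  File "<stdin>", line 15, in quad
cv2.error: OpenCV(4.12.0) /io/opencv/modules/imgproc/src/linefit.cpp:50: error: (-215:Assertion failed) count > 0 in function 'fitLine2D_wods'
```

```bash
cat > m.py <<'E'
from h import *
np.set_printoptions(precision=4,suppress=True)
def fit(s): return cv2.fitLine(s.astype(np.float32),cv2.DIST_HUBER,0,.01,.01).ravel()
def quad(m):
    c=max(cv2.findContours(m.astype(np.uint8),cv2.RETR_EXTERNAL,cv2.CHAIN_APPROX_NONE)[0],key=cv2.contourArea)
    h=cv2.convexHull(c)
    for e in np.linspace(.01,.15,60):
        q=cv2.approxPolyDP(h,e*cv2.arcLength(h,True),True)
        if len(q)<=4: break
    q=q[:,0].astype(float);c=c[:,0].astype(float);L=[]
    for i in range(len(q)):
        a,b=q[i],q[(i+1)%len(q)];d=b-a;n=np.linalg.norm(d);d/=n;s=(c-a)@d;t=np.abs((c-a)@[-d[1],d[0]])
        k=c[(s>.15*n)&(s<.85*n)&(t<4)]
        vx,vy,x,y=fit(k if len(k)>3 else np.array([a,b]));L.append(np.cross([x,y,1],[x+vx,y+vy,1]))
    return np.array([(z:=np.cross(L[i-1],L[i]))[:2]/z[2] for i in range(len(L))])
def tri(v):
    A=[];b=[]
    for p,u in v:
        e,w=ray(p,[u]);w=w[0]/np.linalg.norm(w[0]);M=np.eye(3)-np.outer(w,w);A.append(M);b.append(M@e)
    return np.linalg.lstsq(np.vstack(A),np.hstack(b),rcond=None)[0]
def redline(im,m):
    hsv=cv2.cvtColor(im,cv2.COLOR_RGB2HSV)
    red=(cv2.inRange(hsv,(0,80,30),(8,255,255))|cv2.inRange(hsv,(170,80,30),(180,255,255)))&m
    pts=np.argwhere(red)[:,::-1].astype(float);vx,vy,x,y=fit(pts);s=(pts-[x,y])@[vx,vy]
    return np.array([[x+vx*k,y+vy*k] for k in(s.min(),s.max())])
def teal(p,im):
    t=cv2.inRange(cv2.cvtColor(im,cv2.COLOR_RGB2HSV),(80,120,40),(100,255,255))
    w=np.zeros_like(t);e=proj(p,[[.61,.045,.03]])[0].astype(int);w[max(0,e[1]-60):e[1]+60,max(0,e[0]-70):e[0]+70]=255
    return t&w
E
python3 - <<'E'
from m import *
P={};G={}
for c,gc in(('top',(405,268)),('scene',(225,298))):
    p,im=cam(c);P[c]=p;G[c]={'flap':quad(teal(p,im))}
    for d in spotter.outline_of('guard',c):
        if d['region'][gc[1],gc[0]]: G[c]['guard']=quad(d['region'])
    w=np.zeros(im.shape[:2],np.uint8);w[gc[1]-50:gc[1]+50,gc[0]-45:gc[0]+45]=255
    G[c]['red']=redline(im,w)
for t,z in(('flap',.03),('guard',.004),('red',.004)):
    X={}
    for c in P:
        if t in G[c]:
            X[c]=onz(P[c],G[c][t],z);print(t,c,X[c][:,:2].tolist(),'mean',X[c].mean(0))
    if len(X)==2:
        for i,x in enumerate(X['top']):
            j=np.argmin(np.linalg.norm(X['scene']-x,axis=1));print('  tri',tri([(P[c],G[c][t][k]) for c,k in(('top',i),('scene',j))]))
print(r.sense()['time_s'])
E
```

```text
flap top [[0.6744199199957891, 0.08385618013628274], [0.640285958713446, -0.05691140312891628], [0.5577354808898398, -0.03722307942739079], [0.5905161742029108, 0.10293606445294698]] mean [0.6157 0.0232 0.03  ]
flap scene [[0.6470472102182053, 0.09093179202461893], [0.6156406985867651, -0.050945343483863315], [0.5565292141130951, -0.03717859562980952], [0.5893411338154323, 0.10493315745085646]] mean [0.6021 0.0269 0.03  ]
  tri [0.666  0.0765 0.0519]
  tri [ 0.6338 -0.0609  0.0501]
  tri [ 0.5575 -0.0375  0.0309]
  tri [0.5905 0.1031 0.0316]
guard top [[0.5564704305472128, -0.3357809219497708], [0.44668415695647984, -0.3355452319977158], [0.4521129050131134, -0.2185643018763265], [0.5586556394469385, -0.21763205059526194]] mean [ 0.5035 -0.2769  0.004 ]
guard scene [[0.4383746752486788, -0.21622998593231446], [0.5574454078118507, -0.21870753604563514], [0.5583910027325769, -0.339343702850403], [0.4436339694505339, -0.33713043204638143]] mean [ 0.4995 -0.2779  0.004 ]
  tri [ 0.5564 -0.3375  0.001 ]
  tri [ 0.4461 -0.3364  0.0057]
  tri [ 0.4508 -0.2191  0.0149]
  tri [ 0.5582 -0.2183  0.0045]
red top [[0.5349670759514724, -0.22032306169913313], [0.5327526249196873, -0.3360171646878992]] mean [ 0.5339 -0.2782  0.004 ]
red scene [[0.5295047576360781, -0.33807756886966056], [0.5323962995835132, -0.2191905328616341]] mean [ 0.531  -0.2786  0.004 ]
  tri [ 0.5346 -0.2201  0.0064]
  tri [ 0.532  -0.3371  0.0058]
1.4
```

Request:
apply_moves:
  targets:
    - {"translation": [0.21,-0.28,0],"turn": [0,0,-35]}
    - {"translation": [0.21,-0.28,0],"turn": [0,0,-35]}
    - {"translation": [0.21,-0.28,0],"turn": [0,0,-35]}
    - {"translation": [0.21,-0.28,0],"turn": [0,0,-35]}
    - {"translation": [0.21,-0.28,0],"turn": [0,0,-35]}
    - {"translation": [0.21,-0.28,0],"turn": [0,0,-35]}
    - {"translation": [0.21,-0.28,0],"turn": [0,0,-35]}
    - {"translation": [0.24,-0.856,0],"turn": [0,0,-69.2]}
    - {"translation": [0.24,-0.856,0],"turn": [0,0,-69.2]}
    - {"translation": [0.24,-0.856,0],"turn": [0,0,-69.2]}
    - {"translation": [0.24,-0.856,0],"turn": [0,0,-69.2]}
    - {"translation": [0.24,-0.856,0],"turn": [0,0,-69.2]}
    - {"translation": [0.24,-0.856,0],"turn": [0,0,-69.2]}
    - {"translation": [0.24,-0.856,0],"turn": [0,0,-69.2]}
    - {"translation": [0.24,-0.856,0],"turn": [0,0,-69.2]}
    - {"translation": [0.24,-0.856,0],"turn": [0,0,-69.2]}
    - {"translation": [0.24,-0.856,0],"turn": [0,0,-69.2]}
    - {"translation": [0.24,-0.856,0],"turn": [0,0,-69.2]}
    - {"translation": [0.24,-0.856,0],"turn": [0,0,-69.2]}
    - {"translation": [0.24,-0.856,0],"turn": [0,0,-69.2]}
  hand: 1

```text
time_s: 3.4
tool_pos: [0.4737, -0.2826, 0.2315]
ee_rot: [2.252, 2.186, -0.003]
wrist_force: [-0.3, 1.4, -0.1]
gripper_width: 0.0851
grip_force: 0.0
```

```bash
python3 - <<'E'
from m import *
s=r.sense();T=R.from_rotvec(s['ee_rot']).as_matrix();print(s['tool_pos'],'y yaw',np.degrees(np.arctan2(T[1,1],T[0,1])),T[:,2])
p,im=cam('wrist');save('w1',im)
for t in('guard_grip','guard_line','guard'):
    print(t,[(np.round(d['position'],4),round(d['conf'],2)) for d in spotter.tip_of(t,'wrist')])
try:
    u=redline(im,np.full(im.shape[:2],255,np.uint8));print(u.tolist(),onz(p,u,.004))
except Exception as e:print(e)
m=cv2.inRange(im,(0,0,0),(45,45,45))
E
```

```text
[ 0.4737 -0.2826  0.2315] y yaw -1.7079933692484615 [ 0.001  -0.0039 -1.    ]
guard_grip [(array([ 0.4725, -0.2788,  0.0291]), 0.9), (array([ 0.4709, -0.4482,  0.0246]), 0.77), (array([ 0.715 , -0.4892,  0.0217]), 0.73)]
guard_line [(array([ 0.4129, -0.4606,  0.0067]), 0.94), (array([ 0.5345, -0.2807,  0.0039]), 0.56)]
guard [(array([ 0.6907, -0.4984, -0.0009]), 0.91), (array([ 0.4379, -0.4533,  0.0006]), 0.9), (array([ 0.5058, -0.2784,  0.0016]), 0.72)]
[[272.3386995032274, 230.7358462156314], [632.2762768827406, 273.6846344427016]] [[ 0.4188 -0.3129  0.004 ]
 [ 0.807  -0.3731  0.004 ]]
```

View pics/w1.png

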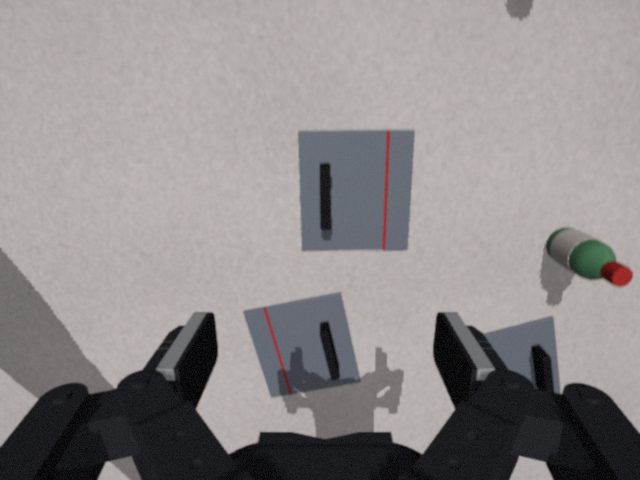

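The wrist view shows the target guard at (355,190): red line from (388,130) to (384,250), bar top centred near (325,195). It is ahead of the gripper, because the camera is offset.

```bash
python3 - <<'E'
from m import *
p,im=cam('wrist')
w=np.zeros(im.shape[:2],np.uint8);w[120:260,370:410]=255
u=redline(im,w);X=onz(p,u,.004);print(u,X,X.mean(0))
w=np.zeros(im.shape[:2],np.uint8);w[140:245,305:345]=1
m=((im.max(2)<45)*w).astype(np.uint8);c=max(cv2.findContours(m,0,1)[0],key=cv2.contourArea);b=cv2.minAreaRect(c);print(b)
print(onz(p,[b[0]],.028)); print(r.sense()['tool_pos'])
q=quad((cv2.inRange(cv2.cvtColor(im,cv2.COLOR_RGB2HSV),(95,25,40),(125,120,160))>0)&(np.indices(im.shape[:2])[0]<275)&(np.indices(im.shape[:2])[1]<440));print(q,onz(p,q,.004))
E
```

```text
[[381.7732 259.0378]
 [387.4946 141.9753]] [[ 0.5324 -0.3373  0.004 ]
 [ 0.5347 -0.2185  0.004 ]] [ 0.5335 -0.2779  0.004 ]
((324.5, 206.5), (65.0, 9.0), 90.0)
[[ 0.4738 -0.2746  0.028 ]]
[ 0.475  -0.2747  0.2313]
[[383.9036 143.    ]
 [378.1338 258.    ]
 [302.0231 258.    ]
 [299.5519 143.    ]] [[ 0.5313 -0.2194  0.004 ]
 [ 0.5286 -0.3361  0.004 ]
 [ 0.4492 -0.3346  0.004 ]
 [ 0.4512 -0.218   0.004 ]]
```

Request:
apply_moves:
  targets:
    - {"translation": [-0.001,-0.003,-0.05],"turn": [0,0,0]}
    - {"translation": [-0.001,-0.003,-0.1],"turn": [0,0,0]}
    - {"translation": [-0.001,-0.003,-0.15],"turn": [0,0,0]}
    - {"translation": [-0.001,-0.003,-0.19],"turn": [0,0,0]}
    - {"translation": [-0.001,-0.003,-0.21],"turn": [0,0,0]}
    - {"translation": [-0.001,-0.003,-0.221],"turn": [0,0,0]}
    - {"translation": [-0.001,-0.003,-0.221],"turn": [0,0,0]}
    - {"translation": [-0.001,-0.003,-0.221],"turn": [0,0,0]}
    - {"translation": [-0.001,-0.003,-0.221],"turn": [0,0,0]}

```text
time_s: 4.55
tool_pos: [0.4747, -0.28, 0.0118]
ee_rot: [2.243, 2.196, 0.001]
wrist_force: [0.5, -0.3, 0.1]
gripper_width: 0.0858
grip_force: 0.0
```

Request:
apply_moves:
  targets:
    - {"translation": [0,0,0],"turn": [0,0,0]}
    - {"translation": [0,0,0],"turn": [0,0,0]}
    - {"translation": [0,0,0],"turn": [0,0,0]}
    - {"translation": [0,0,0],"turn": [0,0,0]}
    - {"translation": [0,0,0],"turn": [0,0,0]}
    - {"translation": [0,0,0],"turn": [0,0,0]}
    - {"translation": [0,0,0],"turn": [0,0,0]}
    - {"translation": [0,0,0],"turn": [0,0,0]}
  hand: -1

```text
time_s: 5.35
tool_pos: [0.4736, -0.2797, 0.0105]
ee_rot: [2.245, 2.197, 0.0]
wrist_force: [-0.6, 0.3, 3.6]
gripper_width: 0.0084
grip_force: 60.2
```

Request:
apply_moves:
  targets:
    - {"translation": [0,0,0.03],"turn": [0,0,0]}
    - {"translation": [0,0,0.07],"turn": [0,0,0]}
    - {"translation": [-0.001,0.02,0.1],"turn": [0,0,0]}
    - {"translation": [-0.003,0.06,0.1],"turn": [0,0,-3]}
    - {"translation": [-0.003,0.1,0.1],"turn": [0,0,-6]}
    - {"translation": [-0.003,0.14,0.1],"turn": [0,0,-9]}
    - {"translation": [-0.003,0.18,0.1],"turn": [0,0,-12]}
    - {"translation": [-0.003,0.22,0.1],"turn": [0,0,-12]}
    - {"translation": [-0.003,0.26,0.1],"turn": [0,0,-12]}
    - {"translation": [-0.003,0.3,0.1],"turn": [0,0,-12]}
    - {"translation": [-0.003,0.325,0.09],"turn": [0,0,-12]}
    - {"translation": [-0.003,0.335,0.07],"turn": [0,0,-12]}
    - {"translation": [-0.003,0.335,0.05],"turn": [0,0,-12]}
    - {"translation": [-0.003,0.335,0.05],"turn": [0,0,-12]}
    - {"translation": [-0.003,0.335,0.05],"turn": [0,0,-12]}
    - {"translation": [-0.003,0.335,0.05],"turn": [0,0,-12]}

```text
time_s: 6.95
tool_pos: [0.4709, 0.0548, 0.0609]
ee_rot: [2.463, 1.949, 0.001]
wrist_force: [0.1, -0.0, -2.5]
gripper_width: 0.0085
grip_force: 59.3
```

```bash
cat > look.py <<'E'
import sys
from m import *
s=r.sense();T=R.from_rotvec(s['ee_rot']).as_matrix();print(s['tool_pos'],'y yaw',np.degrees(np.arctan2(T[1,1],T[0,1])),T[:,2],'F',s['wrist_force'],s['time_s'])
zg=float(sys.argv[2])   # line height
for c in('wrist','top','scene'):
    p,im=cam(c)
    if c==sys.argv[3]: save(sys.argv[1],im)
    for t in('guard_line','flap_edge','guard'):
        print(c,t,[(np.round(d['position'],4).tolist(),round(d['conf'],2)) for d in spotter.tip_of(t,c) if d['position'][1]>-.15])
    try:
        e=proj(p,[s['tool_pos']*[1,1,0]+[.059,-.013,zg]])[0].astype(int)
        w=np.zeros(im.shape[:2],np.uint8);k=200 if c=='wrist' else 45
        w[max(0,e[1]-k):e[1]+k,max(0,e[0]-k):e[0]+k]=255
        u=redline(im,w);X=onz(p,u,zg);d=X[1]-X[0];print(c,'red',X[:,:2].tolist(),'mid',X.mean(0),'yaw',np.degrees(np.arctan(-d[0]/d[1])))
        q=quad(teal(p,im)) if c!='wrist' else quad(cv2.inRange(cv2.cvtColor(im,cv2.COLOR_RGB2HSV),(80,120,40),(100,255,255)))
        X=onz(p,q,.03);X=X[np.argsort(X[:,0]-.23*X[:,1])][:2];d=X[1]-X[0];print(c,'flap',X[:,:2].tolist(),X.mean(0),'yaw',np.degrees(np.arctan(-d[0]/d[1])))
    except Exception as ex: print(c,ex)
E
python3 look.py w2 0.065 wrist
```

```text
[0.4709 0.0548 0.0609] y yaw -13.302313747020431 [ 0.0009 -0.0003 -1.    ] F [ 0.0935 -0.0399 -2.4738] 6.95
wrist guard_line [([0.5304, 0.0416, 0.0551], 0.59)]
wrist flap_edge [([0.5667, 0.0399, 0.0288], 0.61)]
wrist guard [([0.5045, 0.0491, 0.0491], 0.94)]
wrist red [[0.5142956347350636, -0.005020500419965213], [0.5398424959705821, 0.10444316639201832]] mid [0.5271 0.0497 0.065 ] yaw -13.136672529856183
wrist flap [[0.5883861461885215, 0.10649960318688463], [0.5554123672108605, -0.03760835166511023]] [0.5719 0.0344 0.03  ] yaw -12.88815675282953
top guard_line [([0.5255, 0.0404, 0.054], 0.74)]
top flap_edge [([0.5681, 0.0359, 0.0271], 0.84), ([0.5558, 0.0374, -0.0043], 0.63)]
top guard [([0.5019, 0.0496, 0.049], 0.94)]
top red [[0.5279061960118044, 0.039179805858808786], [0.5155302632482449, -0.013698588945071768]] mid [0.5217 0.0127 0.065 ] yaw -13.172695427760237
top flap [[0.5576139695127625, -0.037547226683952266], [0.5903497693922163, 0.1033907445064374]] [0.574  0.0329 0.03  ] yaw -13.07628291266586
scene guard_line [([0.5312, 0.04, 0.0507], 0.55)]
scene flap_edge [([0.5694, 0.0356, 0.0255], 0.73)]
scene guard [([0.5007, 0.0482, 0.0486], 0.64)]
scene red [[0.5239516284743138, -0.018406158600045575], [0.5497768082116585, 0.0908942463093691]] mid [0.5369 0.0362 0.065 ] yaw -13.293872944963162
scene flap [[0.5560554365354534, -0.037808495871484105], [0.5889256964180977, 0.10503421504796379]] [0.5725 0.0336 0.03  ] yaw -12.959025927739072
```

View pics/w2.png

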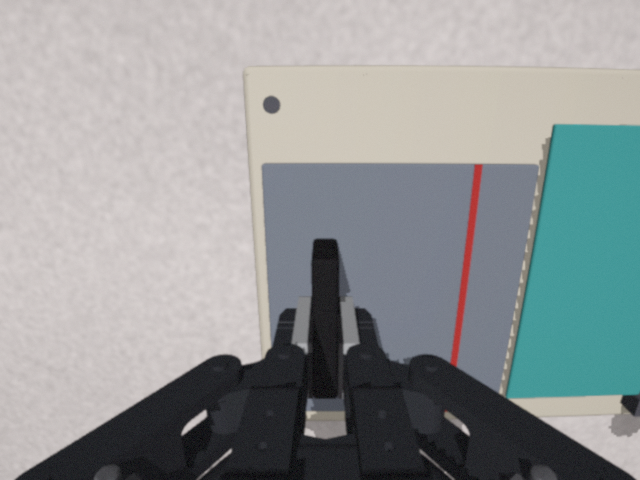

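The wrist view shows the guard held level and square over the bed: red line from (478,165) to (453,365), and its leading edge at (535,165) just short of the flap edge at (552,125). Next I'll lower it to the bed.

Request:
apply_moves:
  targets:
    - {"translation": [0,0,-0.01],"turn": [0,0,0]}
    - {"translation": [0,0,-0.02],"turn": [0,0,0]}
    - {"translation": [0,0,-0.025],"turn": [0,0,0]}
    - {"translation": [0,0,-0.0275],"turn": [0,0,0]}
    - {"translation": [0,0,-0.029],"turn": [0,0,0]}
    - {"translation": [0,0,-0.029],"turn": [0,0,0]}
    - {"translation": [0,0,-0.029],"turn": [0,0,0]}

```text
time_s: 8.25
tool_pos: [0.4707, 0.0553, 0.0315]
ee_rot: [2.463, 1.95, 0.001]
wrist_force: [-0.0, -0.8, -2.7]
gripper_width: 0.0085
grip_force: 59.4
```

```bash
sed -i "s/k=200 if c=='wrist' else 45/k=200 if c=='wrist' else 60/" look.py; python3 look.py w3 0.025 wrist
```

```text
[0.4707 0.0553 0.0315] y yaw -13.246506248341229 [ 0.0005  0.     -1.    ] F [-0.0398 -0.8214 -2.7444] 8.25
wrist guard_line [([0.5321, 0.0423, 0.0249], 0.78)]
wrist flap_edge [([0.5697, 0.0394, 0.029], 0.82)]
wrist guard [([0.5017, 0.0501, 0.0213], 0.75)]
wrist red [[0.516055718409667, -0.014802512993852185], [0.5434041073747367, 0.10292571245363849]] mid [0.5297 0.0441 0.025 ] yaw -13.07791725011484
wrist flap [[0.5882777734154627, 0.10677275786828035], [0.5584859610327804, -0.02288504335988084]] [0.5734 0.0419 0.03  ] yaw -12.940390405854194
top guard_line [([0.5269, 0.0402, 0.0243], 0.68)]
top flap_edge [([0.5694, 0.0361, 0.0293], 0.61)]
top guard [([0.5053, 0.0504, 0.0192], 0.8)]
top red [[0.5286318444988396, 0.039395748440823275], [0.5161765405102164, -0.013207534200342527]] mid [0.5224 0.0131 0.025 ] yaw -13.321057394082553
top flap [[0.5575104173878054, -0.03726619898922515], [0.5903385691910006, 0.10323589007045439]] [0.5739 0.033  0.03  ] yaw -13.151165572366272
scene guard_line [([0.5312, 0.043, 0.0234], 0.6)]
scene flap_edge [([0.572, 0.0363, 0.0251], 0.92), ([0.5558, 0.034, -0.0024], 0.69)]
scene guard [([0.5043, 0.0507, 0.0189], 0.94)]
scene red [[0.5131449844617397, -0.01083718388812599], [0.539015140395781, 0.10069058549859183]] mid [0.5261 0.0449 0.025 ] yaw -13.059461380717051
scene flap [[0.555837290056314, -0.03775960351947383], [0.5893205469208213, 0.10493816525085148]] [0.5726 0.0336 0.03  ] yaw -13.205250909123405
```

Request:
apply_moves:
  targets:
    - {"translation": [0,0,-0.001],"turn": [0,0,0]}
    - {"translation": [0,0,-0.001],"turn": [0,0,0]}
    - {"translation": [0,0,-0.001],"turn": [0,0,0]}

```text
time_s: 9.15
tool_pos: [0.4707, 0.0553, 0.0305]
ee_rot: [2.463, 1.95, 0.0]
wrist_force: [-0.4, 0.2, 1.6]
gripper_width: 0.0083
grip_force: 59.8
```

Request:
apply_moves:
  targets:
    - {"translation": [0.004,-0.001,0],"turn": [0,0,0]}
    - {"translation": [0.008,-0.002,0],"turn": [0,0,0]}
    - {"translation": [0.012,-0.003,0],"turn": [0,0,0]}
    - {"translation": [0.016,-0.004,0],"turn": [0,0,0]}
    - {"translation": [0.02,-0.005,0],"turn": [0,0,0]}
    - {"translation": [0.024,-0.006,0],"turn": [0,0,0]}
    - {"translation": [0.028,-0.007,0],"turn": [0,0,0]}
    - {"translation": [0.03,-0.0075,0],"turn": [0,0,0]}
    - {"translation": [0.03,-0.0075,0],"turn": [0,0,0]}

```text
time_s: 10.05
tool_pos: [0.4983, 0.0482, 0.0305]
ee_rot: [-2.459, -1.949, 0.005]
wrist_force: [-4.8, 0.9, 6.8]
gripper_width: 0.0087
grip_force: 60.6
```

Request:
apply_moves:
  targets:
    - {"translation": [0.004,-0.001,0],"turn": [0,0,0]}
    - {"translation": [0.008,-0.002,0],"turn": [0,0,0]}
    - {"translation": [0.012,-0.003,0],"turn": [0,0,0]}
    - {"translation": [0.0145,-0.0035,0],"turn": [0,0,0]}
    - {"translation": [0.0145,-0.0035,0],"turn": [0,0,0]}
    - {"translation": [0.0145,-0.0035,0],"turn": [0,0,0]}
    - {"translation": [0.0145,-0.0035,0],"turn": [0,0,0]}

```text
time_s: 10.75
tool_pos: [0.5128, 0.0447, 0.0305]
ee_rot: [-2.46, -1.949, 0.005]
wrist_force: [-4.8, 0.9, 6.5]
gripper_width: 0.0089
grip_force: 60.6
```

```bash
python3 look.py w4 0.025 wrist
```

```text
[0.5128 0.0447 0.0305] y yaw -13.211577399990002 [-0.0043  0.0006 -1.    ] F [-4.7774  0.9245  6.5218] 10.75
wrist guard_line [([0.5748, 0.0319, 0.0241], 0.92)]
wrist flap_edge [([0.5679, 0.04, 0.0263], 0.75)]
wrist guard [([0.5432, 0.0403, 0.0187], 0.92)]
wrist red [[0.5579678241438526, -0.024778371101195962], [0.5849955339590241, 0.0926127762907829]] mid [0.5715 0.0339 0.025 ] yaw -12.965625573884754
wrist flap [[0.5883502390414194, 0.10689453946341677], [0.5649404138600129, 0.004146413560081955]] [0.5766 0.0555 0.03  ] yaw -12.835005042919244
top guard_line [([0.5684, 0.0299, 0.021], 0.76)]
top flap_edge [([0.5708, 0.0382, 0.0272], 0.84)]
top guard [([0.5438, 0.0381, 0.0216], 0.79)]
top red [[0.568741035453818, 0.024503063895165406], [0.5615490821459491, -0.007021057491606558]] mid [0.5651 0.0087 0.025 ] yaw -12.851577189210191
top flap [[0.5469039842214835, -0.03436248268911222], [0.6333521981206806, 0.09389175797726237]] [0.5901 0.0298 0.03  ] yaw -33.981461683057006
scene guard_line [([0.5739, 0.0332, 0.0255], 0.85)]
scene flap_edge [([0.5717, 0.0352, 0.0278], 0.55)]
scene guard [([0.5417, 0.0384, 0.0197], 0.9)]
scene OpenCV(4.12.0) /io/opencv/modules/imgproc/src/linefit.cpp:50: error: (-215:Assertion failed) count > 0 in function 'fitLine2D_wods'
```

View pics/w4.png

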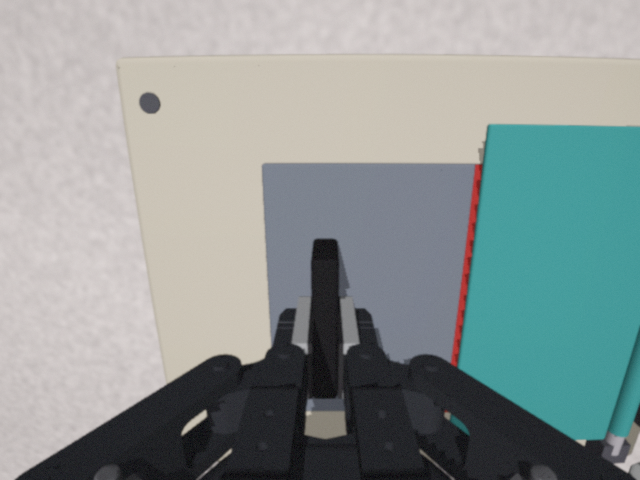

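The red line now sits along the flap's free edge, from (478,165) to (455,365), and the flap still looks level. The guard is centred, and contact with the bed is about 9 N. I'll nudge it 1 mm and let it settle.

Request:
apply_moves:
  targets:
    - {"translation": [0.001,0,-0.0001],"turn": [0,0,0]}
    - {"translation": [0.001,0,-0.0001],"turn": [0,0,0]}
    - {"translation": [0.001,0,-0.0001],"turn": [0,0,0]}
    - {"translation": [0.001,0,-0.0001],"turn": [0,0,0]}
    - {"translation": [0.001,0,-0.0001],"turn": [0,0,0]}

```text
time_s: 11.85
tool_pos: [0.5128, 0.0447, 0.0305]
ee_rot: [-2.459, -1.948, 0.007]
wrist_force: [-6.8, 1.2, 8.5]
gripper_width: 0.0087
grip_force: 61.0
```

```bash
python3 -c "
from h import *
print(workorder.sign_off()); print(r.sense()['wrist_force'])"
```

```text
the job is handed in; nothing more can be done
None
the job is handed in; nothing more can be done
```

I handed the job in with the guard under the flap, its red line within about 3 mm of the flap's free edge by camera, square and centred, and held down with roughly 11 N; no pass/fail verdict was returned.

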